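# Nest the sample cups and cap the stack

## Robot

A 7-joint arm with a two-finger parallel gripper is mounted at the origin on the work surface. World frame = base frame: x ahead of the robot, y to its left, z up, the work surface at z = 0. Lengths are in m, angles in rad, forces in N, time in s.
With the tool pointing down it reaches from about 0.4 to 0.875 m from the base axis. Payload 19.3 kg.
Tool frame: the origin (TCP) lies midway between the tips of the shut fingers; the grasp point (between the pads) lies ctrl.tcp_to_grasp behind it (ctrl.tcp_to_grasp is the distance from the TCP to the grasp point, in m); y points along the fingers, x is the direction in which the jaws open and shut, and the axes are right-handed (so a half turn about y gives the same grasp; the last joint's range is limited). The gripper opens to 85 mm and grips with 20 to 120 N. Pads are 22 mm wide; open, the fingers measure 114 mm over their backs; the gripper's body (76 mm by 85 mm) begins 54 mm behind the grasp point. The pads swing forward as they close: fully open they stand 13 mm farther back than shut.
Start: joints at [-1.233, 0.521, -0.036, 1.599, 0.021, 1.021, -0.113], TCP at [0.248, 0.574, 0.231] pointing down, gripper open.
Joint ranges: [-2.91, 2.91], [-0.3, 2.13], [-1.5, 1.42], [0.17, 2.43], [-1.26, 4.41], [0.16, 1.93], [-2.52, 2.52]. Speed limits (rad/s): [1.89, 1.89, 2.39, 2.39, 3.01, 3.01, 3.01].

## Interface

Orientations are given as a 3x3 rotation matrix whose columns are the frame's x, y, z axes.
In Python, from plant import ctrl gives the robot as it stands.
- The arm moves only by the tool step_arm, never from a script. Its argument "series" is a list of rows, each a list of 7 numbers: the finger opening in m, from 0 to 0.0854, then the shift along the tool's x, y, z in m, then the turn, a rotation vector about the tool's x, y, z in rad. A call has 1 to 8 rows; each row is the pose to reach, as a shift and turn from the pose measured when the call began, along the tool's axes at that moment; what a row does not reach only later rows make up. A row lasts 1/10 s, in which the tool goes at most 50 mm and 8.59 degrees, less where a joint would pass 70% of its speed; a pose out of reach is approached as far as the arm can. A call with a gripper value outside its range is refused whole. The fingers move at their own pace and stop on an object; "squeeze" is the grip in N (left out, the last holds). Time passes only in rows, so rows that repeat a pose let the fingers close. It gives the time, the measured TCP pose, the force and the opening at its end, in the units of the state.
- ctrl.read_state(): the state, without advancing time (a new reading comes with each control period).
- ctrl.grab_frame(name): name is "scene" or "top" or "wrist"; returns a dict with "image" (420x560x3 uint8, red, green, blue), "vertical_fov" (degrees; the focal length in pixels is half the picture's height over the tangent of half this angle, whatever the lens; pixels are square), "cx", "cy" (the principal point, pixels), "R" (3x3) and "t" (3): a world point X has camera coordinates R X + t. Camera axes: x right, y down, z forward; pixel columns grow to the right and rows downward; lengths in m; the calibration is good to about 2 mm. A picture is of the moment at which its call begins. There is no depth.
- ctrl.close_job(): hands the job in, once; it reports no verdict.
Trained networks look in a picture, given as the dict that the camera call returned (one of the last four; its "shot" number tells which), for a name from the list of things; names that differ only in an ending like _2 or _b are one class to them, and where a whole thing is asked for, a point or a joint stands for the part that bears it (a point fixed in the world has none). Each returns a list of dicts, best first, with "confidence" (0 to 1); they miss things now and then, are a little off and sometimes report something else, mostly with a low value. They report only what shows in the picture. A call takes as long as a camera call. They do not tell look-alikes from the thing itself.
- ctrl.trace(picture, query): "region" (420x560 bool, what is visible of it).
- ctrl.landmark_of(picture, query): "xyz" ([x, y, z] in m, in world coordinates, good to about 4 mm: a listed point, or the origin of a listed thing).
The state is a dict: "clock": time; "q": joint angles; "qd": joint speeds; "joint_efforts": joint torques, N m; "eef_pos": TCP position; "ee_rot": TCP orientation; "force": force on the tool from outside, world axes, zero at the start; "moment": the same for the moment, N m; "width": finger opening in m.
Only numpy, scipy, OpenCV 4.12 (cv2) and the standard library are available. Lean on these libraries where they do the work, as an engineer would, in place of code of your own. Each camera call takes 0.05 s, during which the arm holds its last target. There are 200 camera calls.

## Task

Tidy up the sample cups beside the microscope: nest the two loose blue cups, mouth up, into the blue cup on the green mat, in either order, so that all three make one upright stack on the mat with each cup fully down in the one below; then put the orange lid on the top cup, level and fully home. Set the pieces down gently rather than dropping them, keep the stack on the mat, and leave the oil bottle, the objective and the slide box alone.

Things in the scene. Friction and masses are not known exactly. Their poses are not given: they have to be found in the camera images.
- mat: Flat round green mat, 100 mm across and 5 mm thick, fixed to the desk; it marks where the stack stands. Origin: centre of the underside; its top lies 5 mm higher.
- base_cup: Blue sample cup on the green mat, mouth up, empty, 64 mm tall. Foot 31 mm across, widening to 47 mm at 40 mm height; from 40 to 64 mm a straight collar, 57 mm across outside, 52 mm inside. Floor 4 mm thick. Nested in its like, its collar rests on the rim below: it stands 24 mm higher, with 1.5 mm of play, and only the collar shows. Origin: centre of the underside; z up its axis.
- cup_a: One of two identical loose blue sample cups, mouth up, empty, 64 mm tall. Foot 31 mm across, widening to 47 mm at 40 mm height; from 40 to 64 mm a straight collar, 57 mm across outside, 52 mm inside. Floor 4 mm thick. Nested in its like, its collar rests on the rim below: it stands 24 mm higher, with 1.5 mm of play, and only the collar shows. Origin: centre of the underside; z up its axis.
- cup_b: The other identical loose blue sample cup, mouth up, empty, 64 mm tall. Foot 31 mm across, widening to 47 mm at 40 mm height; from 40 to 64 mm a straight collar, 57 mm across outside, 52 mm inside. Floor 4 mm thick. Nested in its like, its collar rests on the rim below: it stands 24 mm higher, with 1.5 mm of play, and only the collar shows. Origin: centre of the underside; z up its axis.
- lid: Orange lid, right way up: a plug 45 mm across, 8 mm tall, that goes into a cup's mouth; above it a flange 62 mm across, from 8 to 13 mm height, that rests on the rim; on top a knob 20 mm across, from 13 to 38 mm height. Home, its origin lies 56 mm above the underside of the cup it closes. Origin: centre of the plug's underside; z up its axis.
- oil_bottle: Bystander: small amber glass bottle with a black cap, 32 mm across, 75 mm tall, upright on the desk. Origin: centre of the underside.
- objective: Bystander: steel microscope objective standing on the desk, 28 mm across, 46 mm tall, with a yellow band. Origin: centre of the underside.
- slide_box: Bystander: closed flat grey slide box, 100 mm (its x) by 200 mm (its y), 34 mm tall. Origin: centre of the underside.
Not all that is in view belongs to the job. Leave any pink look-alike of the cup_a alone.

How it is judged:
By the outcome, as a careful person would: the job done as asked, in the order asked, and still so for the second after the job is handed in, with the robot touching nothing.
It also fails if it takes over 72 s, if anything falls off the work surface, if the arm or the gripper's body presses on something with over 40 N, if the wrist force passes 120 N, or if a joint passes its speed limit or range.

## Working session

There is one attempt and no reset: what is moved stays moved. The work goes in short steps, Python scripts to look and compute and a tool call to move; the robot and the scene stay as the last step left them, time stands still between calls to the robot, and variables do not carry over. Pictures are saved under pics/ and viewed, about 8 in all and at most 12, crops included, and the job is handed in when it is done.

Besides the shell and the picture viewer there is one more tool, called after ">>>" by a JSON object that holds its "op" and its "data", one argument or row to a line. step_arm: Moves the arm, as the interface text tells. Its arguments: {"type":"object","properties":{"series":{"type":"array"},"squeeze":{"type":"number"}},"required":["series"]}

```bash
ls; mkdir -p pics; cat > h.py <<'E'
import numpy as np, cv2
from plant import ctrl
def save(p,n,crop=None,s=1):
    im=p["image"][...,::-1]
    if crop: im=im[crop[1]:crop[3],crop[0]:crop[2]]
    cv2.imwrite(f"pics/{n}.png",cv2.resize(im,None,fx=s,fy=s,interpolation=cv2.INTER_CUBIC))
def f(p): return 210/np.tan(np.radians(p["vertical_fov"])/2)
def proj(p,X):
    c=p["R"]@np.array(X)+p["t"]; return np.array([p["cx"],p["cy"]])+f(p)*c[:2]/c[2]
def ray(p,uv,z):
    R=np.array(p["R"]);o=-R.T@p["t"]
    d=R.T@np.array([(uv[0]-p["cx"])/f(p),(uv[1]-p["cy"])/f(p),1]); return o+d*(z-o[2])/d[2]
E
python3 - <<'E'
from h import *
np.set_printoptions(precision=4,suppress=True)
s=ctrl.read_state();print(s["eef_pos"],s["ee_rot"],s["width"],ctrl.tcp_to_grasp,s["clock"])
for n in ("scene","top"):
    p=ctrl.grab_frame(n);save(p,n+"0",s=1.4)
    for q in ("mat","base_cup","cup_a","lid","oil_bottle","objective","slide_box"):
        for r in ctrl.landmark_of(p,q): print(n,q,np.array(r["xyz"]),round(r["confidence"],2),proj(p,r["xyz"]).round())
E
```

```text
pics
[0.2478 0.5734 0.2307] [[ 0.3966 -0.0004 -0.918 ]
 [ 0.918  -0.0011  0.3966]
 [-0.0011 -1.     -0.0001]] 0.08531730707639286 0.0187 0.0
scene mat [0.4776 0.3015 0.0027] 0.97 [434. 198.]
scene cup_a [ 0.3819 -0.3311 -0.0026] 0.94 [150. 142.]
scene cup_a [ 0.455   0.0479 -0.0018] 0.85 [314. 181.]
scene cup_a [ 0.4699 -0.3964  0.0024] 0.81 [111. 171.]
scene cup_a [ 0.483  -0.3012  0.0034] 0.79 [152. 179.]
scene cup_a [0.4729 0.3044 0.0022] 0.45 [435. 197.]
scene cup_a [ 0.6845  0.1217 -0.0039] 0.39 [345. 285.]
scene cup_a [ 0.7128 -0.2962  0.0003] 0.27 [129. 279.]
scene lid [ 0.6421 -0.1144 -0.0013] 0.55 [227. 254.]
scene oil_bottle [ 0.6836  0.1241 -0.0015] 0.81 [346. 284.]
scene oil_bottle [0.4788 0.3021 0.0031] 0.68 [434. 199.]
scene objective [ 0.4319 -0.0918  0.0027] 0.65 [251. 167.]
scene slide_box [ 0.7143 -0.2977 -0.003 ] 0.96 [128. 280.]
top mat [0.4779 0.3001 0.0013] 0.88 [127. 248.]
top base_cup [0.4718 0.3023 0.0066] 0.57 [125. 251.]
top cup_a [ 0.4889 -0.2999  0.0016] 0.86 [412. 258.]
top cup_a [ 0.382  -0.3338 -0.0057] 0.69 [428. 311.]
top cup_a [ 0.4695 -0.4019  0.0003] 0.68 [461. 270.]
top cup_a [ 0.6827  0.1228 -0.0004] 0.47 [219. 161.]
top lid [ 0.6373 -0.1112  0.0009] 0.69 [325. 186.]
top oil_bottle [ 0.6832  0.1175 -0.0024] 0.52 [222. 161.]
top oil_bottle [ 0.4785  0.3005 -0.0002] 0.35 [127. 248.]
top oil_bottle [0.4744 0.3064 0.005 ] 0.34 [123. 250.]
top objective [ 0.4398 -0.0995 -0.0031] 0.72 [316. 277.]
top slide_box [ 0.7196 -0.3061 -0.0033] 0.93 [413. 155.]
```

View pics/scene0.png

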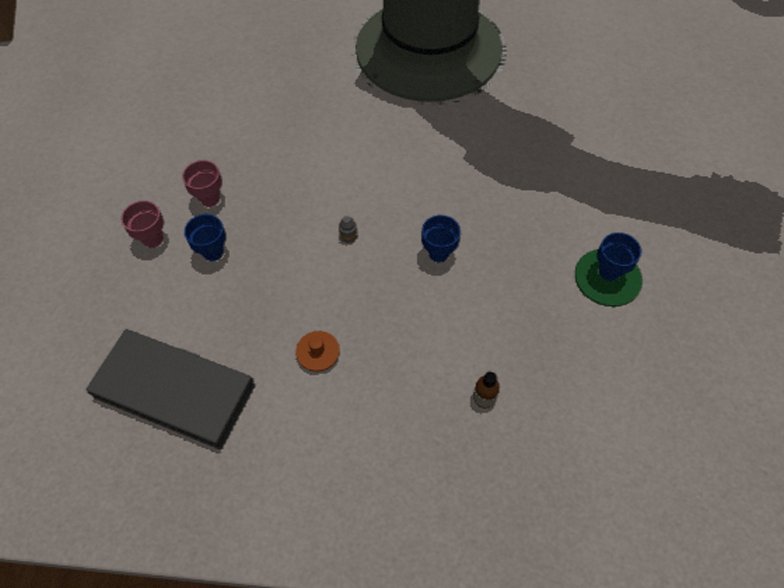

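View pics/top0.png

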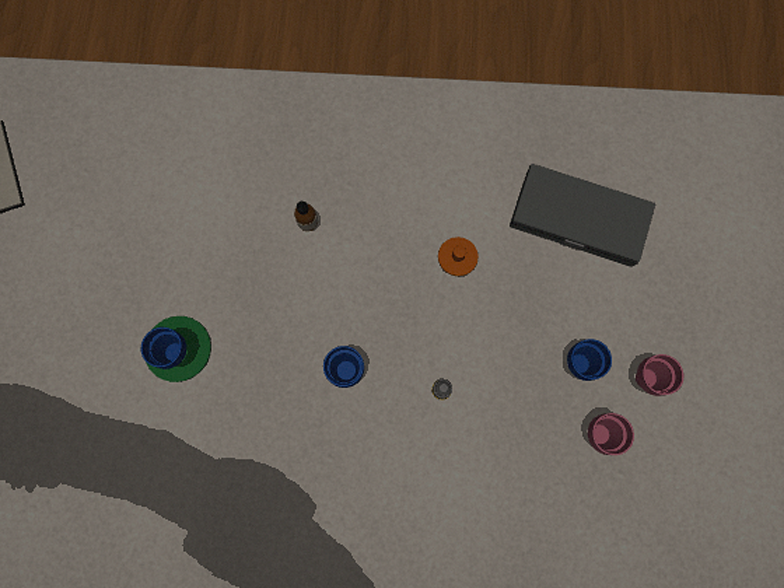

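Candidates for the loose cups (viewed scene pixels): blue (438,238) and blue (206,238) are the two loose cups. Pink (203,183) and pink (143,225) are decoys. Blue (618,257) on the mat is the base. Now I'll refine positions by silhouette fitting, and take one close crop as the check.

```bash
cat >> h.py <<'E'
from scipy.optimize import minimize
CUP=[(0,.0155),(.04,.0235),(.04,.0285),(.064,.0285)]
LID=[(0,.0225),(.008,.0225),(.008,.031),(.013,.031),(.013,.01),(.038,.01)]
A=np.linspace(0,2*np.pi,48,endpoint=False)
def sil(p,prof,o):
    m=np.zeros((420*4,560*4),np.uint8); prev=None
    for z,r in prof:
        c=np.array([proj(p,[o[0]+r*np.cos(a),o[1]+r*np.sin(a),o[2]+z]) for a in A])
        if prev is not None: cv2.fillConvexPoly(m,cv2.convexHull(np.round((np.vstack([c,prev])+.5)*4).astype(np.int32)),1)
        prev=c
    return cv2.resize(m.astype(np.float32),(560,420),interpolation=cv2.INTER_AREA)
def mask(p,col):
    h=cv2.cvtColor(p["image"],cv2.COLOR_RGB2HSV).astype(int)
    lo,hi={"blue":(100,128),"orange":(4,16),"green":(45,85)}[col]
    return ((h[...,0]>=lo)&(h[...,0]<=hi)&(h[...,1]>110)).astype(np.float32)
def fit(ps,col,prof,o,win=45):
    out=[]
    for grp in [[p] for p in ps]+([ps] if len(ps)>1 else []):
        W=[]
        for p in grp:
            w=np.zeros((420,560),np.float32);c=proj(p,[o[0],o[1],o[2]+.03]);cv2.circle(w,tuple(int(v) for v in c),win,1,-1);W.append((p,w,mask(p,col)))
        g=lambda v:sum(np.abs(sil(p,prof,[v[0]/100,v[1]/100,o[2]])-m)[w>0].sum()/max(m[w>0].sum(),1) for p,w,m in W)
        r=minimize(g,[o[0]*100,o[1]*100],method="Nelder-Mead",options=dict(initial_simplex=[[o[0]*100,o[1]*100],[o[0]*100+1,o[1]*100],[o[0]*100,o[1]*100+1]],xatol=.01,fatol=1e-4))
        out.append((r.x/100).round(4).tolist()+[round(r.fun,3)])
    return out
def go(x,y,z,deg):
    s=ctrl.read_state();R=np.array(s["ee_rot"]);d=R.T@(np.array([x,y,z])-s["eef_pos"])
    c,sn=np.cos(np.radians(deg)),np.sin(np.radians(deg))
    T=np.array([[c,0,-sn],[sn,0,c],[0,-1,0]])
    print("go",(x,y,z,deg),"shift",d.round(4),"turn",cv2.Rodrigues(R.T@T)[0].ravel().round(3))
E
python3 - <<'E'
from h import *
ps=[ctrl.grab_frame("scene"),ctrl.grab_frame("top")]
for n,c,pr,o in [("base","blue",CUP,(.473,.303,.005)),("a","blue",CUP,(.455,.048,0)),("b","blue",CUP,(.486,-.300,0)),("lid","orange",LID,(.64,-.113,0)),("mat","green",[(0,.05),(.005,.05)],(.478,.301,0))]:
    print(n,fit(ps,c,pr,o))
save(ps[0],"crop1",(60,90,480,230),1.9)
E
```

```text
base [[0.4684, 0.3029, np.float64(0.064)], [0.4702, 0.3025, np.float64(0.055)], [0.4698, 0.3024, np.float64(0.141)]]
a [[0.4554, 0.046, np.float64(0.088)], [0.4582, 0.0462, np.float64(0.042)], [0.4578, 0.0461, np.float64(0.153)]]
b [[0.4842, -0.3025, np.float64(0.078)], [0.4865, -0.3019, np.float64(0.047)], [0.4857, -0.3018, np.float64(0.148)]]
lid [[0.6394, -0.1149, np.float64(0.055)], [0.6419, -0.1146, np.float64(0.047)], [0.6405, -0.1147, np.float64(0.133)]]
mat [[0.4742, 0.3012, np.float64(0.533)], [0.4781, 0.3016, np.float64(0.809)], [0.4775, 0.3006, np.float64(1.353)]]
```

View pics/crop1.png

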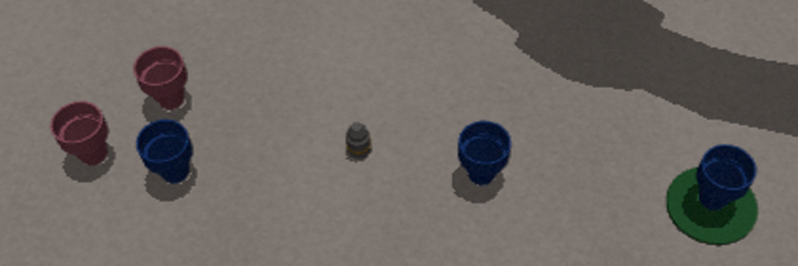

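```bash
python3 - <<'E'
from h import *
go(.457,.046,.18,6);go(.4695,.3025,.2,33)
E
```

```text
go (0.457, 0.046, 0.18, 6) shift [-0.4015  0.0513 -0.4013] turn [-0.     1.058 -0.   ]
go (0.4695, 0.3025, 0.2, 33) shift [-0.1611  0.0313 -0.311 ] turn [-0.     0.587 -0.   ]
```

>>> {"op": "step_arm", "data": {
  "series": [
    [0.085, -0.03, 0.004, -0.03, 0, 0.08, 0],
    [0.085, -0.06, 0.008, -0.06, 0, 0.16, 0],
    [0.085, -0.09, 0.012, -0.09, 0, 0.24, 0],
    [0.085, -0.12, 0.016, -0.12, 0, 0.32, 0],
    [0.085, -0.15, 0.02, -0.15, 0, 0.4, 0],
    [0.085, -0.18, 0.024, -0.18, 0, 0.48, 0],
    [0.085, -0.21, 0.028, -0.21, 0, 0.56, 0],
    [0.085, -0.24, 0.032, -0.24, 0, 0.64, 0]
  ],
  "squeeze": 30
}}

```text
clock: 1.7
eef_pos: [0.3734, 0.2567, 0.1994]
ee_rot: [[0.868, 0.0, -0.497], [0.497, 0.0, 0.868], [0.001, -1.0, 0.0]]
force: [1.2, -0.2, -0.5]
width: 0.085
```

```bash
python3 - <<'E'
from h import *
go(.457,.046,.15,6)
E
```

```text
go (0.457, 0.046, 0.15, 6) shift [-0.0321  0.0493 -0.2244] turn [-0.     0.415  0.001]
```

>>> {"op": "step_arm", "data": {
  "series": [
    [0.085, -0.005, 0.008, -0.037, 0, 0.07, 0],
    [0.085, -0.011, 0.016, -0.075, 0, 0.14, 0],
    [0.085, -0.016, 0.025, -0.112, 0, 0.21, 0],
    [0.085, -0.021, 0.033, -0.15, 0, 0.28, 0],
    [0.085, -0.027, 0.041, -0.187, 0, 0.35, 0],
    [0.085, -0.032, 0.049, -0.224, 0, 0.415, 0],
    [0.085, -0.032, 0.049, -0.224, 0, 0.415, 0],
    [0.085, -0.032, 0.049, -0.224, 0, 0.415, 0]
  ]
}}

```text
clock: 2.5
eef_pos: [0.457, 0.0459, 0.1502]
ee_rot: [[0.995, 0.0, -0.103], [0.103, 0.0, 0.995], [0.0, -1.0, 0.0]]
force: [-0.3, 0.2, -0.1]
width: 0.0848
```

```bash
python3 - <<'E'
from h import *
go(.457,.046,.036,6)
p=ctrl.grab_frame("wrist"); print(fit([p],"blue",CUP,(.457,.046,0),250),proj(p,(.457,.046,.064)));save(p,"w1")
E
```

```text
go (0.457, 0.046, 0.036, 6) shift [-0.000e+00  1.142e-01  1.000e-04] turn [-0.    -0.001  0.   ]
[[0.4558, 0.0468, np.float64(0.157)]] [277.92523436 212.28485854]
```

View pics/w1.png

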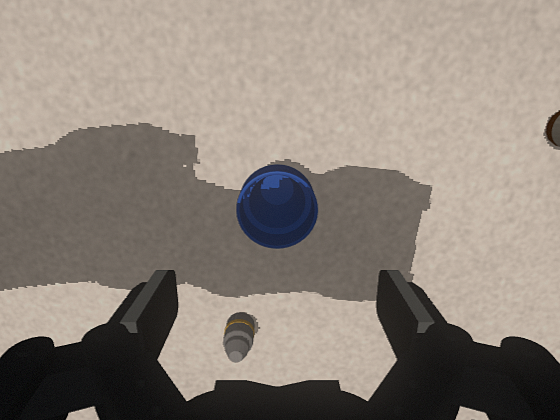

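Wrist view: the blue cup is at (277,206), centred between the fingers, with the objective at (239,335) well clear. Now descend and grip.

>>> {"op": "step_arm", "data": {
  "series": [
    [0.085, 0, 0.04, 0, 0, 0, 0],
    [0.085, 0, 0.08, 0, 0, 0, 0],
    [0.085, 0, 0.105, 0, 0, 0, 0],
    [0.085, 0, 0.114, 0, 0, 0, 0],
    [0.04, 0, 0.114, 0, 0, 0, 0],
    [0.04, 0, 0.114, 0, 0, 0, 0],
    [0.04, 0, 0.114, 0, 0, 0, 0],
    [0.04, 0, 0.114, 0, 0, 0, 0]
  ],
  "squeeze": 30
}}

```text
clock: 3.35
eef_pos: [0.4576, 0.0472, 0.0377]
ee_rot: [[0.994, 0.002, -0.105], [0.105, 0.001, 0.994], [0.002, -1.0, 0.001]]
force: [-2.4, -0.3, 11.0]
width: 0.0563
```

```bash
python3 - <<'E'
from h import *
s=ctrl.read_state();print(s["width"],s["force"])
E
```

```text
0.056269967635879097 [-2.42552474 -0.2924055  10.96537089]
```

>>> {"op": "step_arm", "data": {
  "series": [
    [0.04, 0, 0, 0, 0, 0, 0],
    [0.04, 0, -0.01, 0, 0, 0, 0],
    [0.04, 0, -0.035, 0, 0, 0, 0],
    [0.04, 0, -0.07, 0, 0, 0, 0],
    [0.04, 0, -0.105, 0, 0, 0, 0],
    [0.04, 0, -0.12, 0, 0, 0, 0],
    [0.04, 0, -0.12, 0, 0, 0, 0]
  ]
}}

```text
clock: 4.05
eef_pos: [0.4584, 0.0474, 0.1604]
ee_rot: [[0.994, 0.006, -0.106], [0.106, 0.003, 0.994], [0.007, -1.0, 0.002]]
force: [0.9, -0.3, -0.1]
width: 0.0562
```

```bash
cat >> h.py <<'E'
def held(prof=CUP,off=.0375,col="blue",cams=("scene","top")):
    s=ctrl.read_state();e=s["eef_pos"];ps=[ctrl.grab_frame(c) for c in cams]
    print("tcp",e.round(4),"w",s["width"].__round__(4),"f",np.round(s["force"],1),"held",fit(ps,col,prof,(e[0],e[1],e[2]-off)))
    return ps
E
python3 - <<'E'
from h import *
ps=held()
go(.4695,.3025,.157,33)
E
```

```text
tcp [0.4584 0.0474 0.1604] w 0.0562 f [ 0.9 -0.3 -0.1] held [[0.4584, 0.0462, np.float64(1.214)], [0.5396, -0.0376, np.float64(1.0)], [0.5521, -0.0838, np.float64(2.0)]]
go (0.4695, 0.3025, 0.157, 33) shift [0.0391 0.0016 0.2525] turn [-0.001 -0.47   0.004]
```

>>> {"op": "step_arm", "data": {
  "series": [
    [0.04, 0.006, 0, 0.036, 0, -0.067, 0],
    [0.04, 0.011, 0, 0.072, 0, -0.134, 0.001],
    [0.04, 0.017, 0.001, 0.108, 0, -0.2, 0.002],
    [0.04, 0.022, 0.001, 0.144, 0, -0.268, 0.003],
    [0.04, 0.028, 0.001, 0.18, 0, -0.335, 0.004],
    [0.04, 0.034, 0.001, 0.216, 0, -0.402, 0.004],
    [0.04, 0.039, 0.0016, 0.2525, -0.001, -0.47, 0.004],
    [0.04, 0.039, 0.0016, 0.2525, -0.001, -0.47, 0.004]
  ]
}}

```text
clock: 4.95
eef_pos: [0.468, 0.3072, 0.1555]
ee_rot: [[0.834, -0.002, -0.551], [0.551, 0.001, 0.834], [-0.001, -1.0, 0.002]]
force: [0.1, -1.3, -0.3]
width: 0.0565
```

```bash
python3 - <<'E'
from h import *
ps=held()
im=np.vstack([ps[0]["image"][90:300,300:560],ps[1]["image"][150:360,30:290]])
cv2.imwrite("pics/m1.png",cv2.resize(im[...,::-1],None,fx=1.4,fy=1.4))
p=ctrl.grab_frame("wrist");cv2.imwrite("pics/m1w.png",cv2.resize(p["image"][...,::-1],None,fx=1,fy=1))
a=cv2.imread("pics/m1.png");b=cv2.imread("pics/m1w.png");b=cv2.resize(b,(430,588*0+322));c=np.zeros((a.shape[0],a.shape[1]+430,3),np.uint8);c[:,:a.shape[1]]=a;c[:322,a.shape[1]:]=b;cv2.imwrite("pics/m1.png",c)
E
```

```text
tcp [0.468  0.3072 0.1555] w 0.0565 f [ 0.1 -1.3 -0.3] held [[0.4677, 0.3038, np.float64(0.558)], [0.4605, 0.2662, np.float64(0.447)], [0.4735, 0.2935, np.float64(1.516)]]
```

View pics/m1.png

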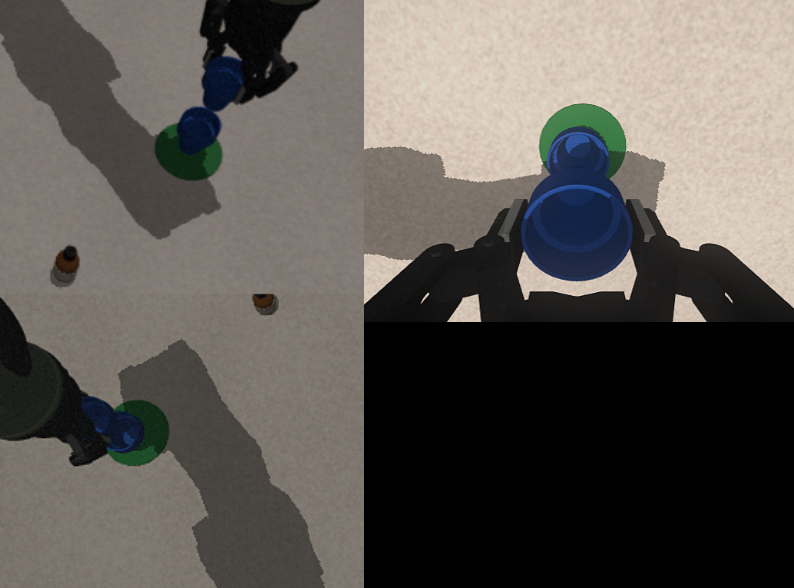

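```bash
cat >> h.py <<'E'
def two(base,held0,pr=CUP,cams=("wrist","scene"),col="blue"):
    G=[]
    for c in cams:
        p=ctrl.grab_frame(c);m=mask(p,"blue")
        if col!="blue": m=np.maximum(m,mask(p,col))
        hsv=cv2.cvtColor(p["image"],cv2.COLOR_RGB2HSV);fin=((hsv[...,2]<55)&(m==0)).astype(np.uint8)
        w=np.zeros((420,560),np.uint8)
        for o in (base,held0): cv2.circle(w,tuple(int(v) for v in proj(p,np.array(o)+[0,0,.03])),140 if c=="wrist" else 35,1,-1)
        G.append((p,m,(w>0)&(fin==0)))
    for g in [[x] for x in G]+([G] if len(G)>1 else []):
        def cost(v):
            v=v/100; return sum(np.abs(np.maximum(sil(p,CUP,[v[0],v[1],base[2]]),sil(p,pr,v[2:5]))-m)[w].sum()/m[w].sum() for p,m,w in g)
        x0=np.r_[base[:2],held0]*100
        r=minimize(cost,x0,method="Nelder-Mead",options=dict(initial_simplex=np.vstack([x0]+[x0+.4*e for e in np.eye(5)]),xatol=.005,fatol=1e-4,maxiter=500))
        v=r.x/100;print("base",v[:2].round(4),"held",v[2:].round(4),"held-base",(v[2:4]-v[:2]).round(4),round(r.fun,3))
E
python3 - <<'E'
from h import *
s=ctrl.read_state();e=s["eef_pos"];print(e.round(4),np.round(s["qd"],3))
two((.4695,.3025,.005),(e[0],e[1],e[2]-.0375))
e=ctrl.read_state()["eef_pos"];print(e.round(4))
E
```

```text
[0.4689 0.3017 0.156 ] [ 0.011 -0.016  0.01   0.008 -0.     0.001 -0.001]
base [0.4688 0.303 ] held [0.4687 0.3009 0.1171] held-base [-0.0002 -0.0021] 0.015
base [0.4692 0.3022] held [0.4687 0.3003 0.1204] held-base [-0.0005 -0.002 ] 0.063
base [0.469  0.3028] held [0.4684 0.3011 0.1175] held-base [-0.0005 -0.0016] 0.086
[0.4694 0.3013 0.1565]
```

```bash
python3 - <<'E'
from h import *
go(.4696,.3035,.0745,33)
E
```

```text
go (0.4696, 0.3035, 0.0745, 33) shift [0.0015 0.082  0.0018] turn [ 0.001 -0.002 -0.002]
```

>>> {"op": "step_arm", "data": {
  "series": [
    [0.04, 0.0015, 0.005, 0.0018, 0, 0, 0],
    [0.04, 0.0015, 0.02, 0.0018, 0, 0, 0],
    [0.04, 0.0015, 0.04, 0.0018, 0, 0, 0],
    [0.04, 0.0015, 0.055, 0.0018, 0, 0, 0],
    [0.04, 0.0015, 0.065, 0.0018, 0, 0, 0],
    [0.04, 0.0015, 0.074, 0.0018, 0, 0, 0],
    [0.04, 0.0015, 0.082, 0.0018, 0, 0, 0],
    [0.04, 0.0015, 0.082, 0.0018, 0, 0, 0]
  ]
}}

```text
clock: 6.0
eef_pos: [0.4693, 0.3032, 0.0737]
ee_rot: [[0.84, -0.002, -0.543], [0.543, -0.002, 0.84], [-0.003, -1.0, -0.001]]
force: [-0.1, -0.2, -0.5]
width: 0.0562
```

Free so far. Down the last few millimetres slowly.

>>> {"op": "step_arm", "data": {
  "series": [
    [0.04, 0, 0.001, 0, 0, 0, 0],
    [0.04, 0, 0.002, 0, 0, 0, 0],
    [0.04, 0, 0.003, 0, 0, 0, 0],
    [0.04, 0, 0.004, 0, 0, 0, 0],
    [0.04, 0, 0.005, 0, 0, 0, 0],
    [0.04, 0, 0.006, 0, 0, 0, 0],
    [0.04, 0, 0.006, 0, 0, 0, 0]
  ]
}}

```text
clock: 6.7
eef_pos: [0.4692, 0.3032, 0.0676]
ee_rot: [[0.84, -0.002, -0.543], [0.543, -0.002, 0.84], [-0.003, -1.0, -0.001]]
force: [-0.3, 0.8, 0.0]
width: 0.0561
```

>>> {"op": "step_arm", "data": {
  "series": [
    [0.04, 0, 0.0007, 0, 0, 0, 0],
    [0.04, 0, 0.0014, 0, 0, 0, 0],
    [0.04, 0, 0.002, 0, 0, 0, 0],
    [0.04, 0, 0.002, 0, 0, 0, 0]
  ]
}}

```text
clock: 7.1
eef_pos: [0.4698, 0.3035, 0.0667]
ee_rot: [[0.84, -0.001, -0.543], [0.543, -0.001, 0.84], [-0.001, -1.0, -0.0]]
force: [-2.4, -1.1, 18.4]
width: 0.0562
```

>>> {"op": "step_arm", "data": {
  "series": [
    [0.0854, 0, 0, 0, 0, 0, 0],
    [0.0854, 0, 0, 0, 0, 0, 0],
    [0.0854, 0, 0, 0, 0, 0, 0],
    [0.0854, 0, 0, 0, 0, 0, 0],
    [0.0854, 0, -0.015, 0, 0, 0, 0],
    [0.0854, 0, -0.05, 0, 0, 0, 0],
    [0.0854, 0, -0.09, 0, 0, 0, 0],
    [0.0854, 0, -0.13, 0, 0, 0, 0]
  ]
}}

```text
clock: 7.9
eef_pos: [0.4696, 0.3034, 0.1979]
ee_rot: [[0.84, -0.001, -0.543], [0.543, -0.002, 0.84], [-0.002, -1.0, -0.001]]
force: [-0.3, 0.5, 0.5]
width: 0.0854
```

```bash
cat >> h.py <<'E'
def stack(n,base=(.469,.3027),pr=None,cams=("scene","wrist")):
    prof=[(0,.0155),(.04,.0235),(.04,.0285),(.04+.024*n,.0285)]
    for c in cams:
        p=ctrl.grab_frame(c); print(c,fit([p],"blue",prof,(*base,.005),35 if c!="wrist" else 200))
        for dz in (-.006,.006,.012):
            print("  alt",dz,fit([p],"blue",prof[:3]+[(prof[3][0]+dz,.0285)],(*base,.005),35 if c!="wrist" else 200))
    return p
E
python3 - <<'E'
from h import *
p=stack(2)
save(p,"s2")
go(.4855,-.302,.18,-32)
E
```

```text
scene [[0.4684, 0.3028, np.float64(0.067)]]
  alt -0.006 [[0.4661, 0.3035, np.float64(0.046)]]
  alt 0.006 [[0.4703, 0.3013, np.float64(0.128)]]
  alt 0.012 [[0.4724, 0.2995, np.float64(0.189)]]
wrist [[0.4688, 0.3034, np.float64(0.057)]]
  alt -0.006 [[0.4697, 0.302, np.float64(0.075)]]
  alt 0.006 [[0.4676, 0.3047, np.float64(0.116)]]
  alt 0.012 [[0.4673, 0.3071, np.float64(0.179)]]
go (0.4855, -0.302, 0.18, -32) shift [-0.3178  0.0193 -0.5171] turn [-0.004  1.132  0.005]
```

>>> {"op": "step_arm", "data": {
  "series": [
    [0.085, -0.023, 0.001, -0.037, 0, 0.08, 0],
    [0.085, -0.045, 0.003, -0.074, -0.001, 0.162, 0.001],
    [0.085, -0.068, 0.004, -0.111, -0.001, 0.243, 0.001],
    [0.085, -0.091, 0.006, -0.148, -0.001, 0.323, 0.001],
    [0.085, -0.114, 0.007, -0.185, -0.001, 0.404, 0.002],
    [0.085, -0.136, 0.008, -0.222, -0.002, 0.485, 0.002],
    [0.085, -0.159, 0.01, -0.259, -0.002, 0.566, 0.002],
    [0.085, -0.182, 0.011, -0.296, -0.002, 0.647, 0.003]
  ]
}}

```text
clock: 8.8
eef_pos: [0.4792, -0.0443, 0.189]
ee_rot: [[0.997, 0.002, 0.076], [-0.076, 0.001, 0.997], [0.002, -1.0, 0.001]]
force: [1.1, -0.2, -0.5]
width: 0.0852
```

```bash
python3 - <<'E'
from h import *
go(.4855,-.302,.15,-32)
E
```

```text
go (0.4855, -0.302, 0.15, -32) shift [ 0.0259  0.0388 -0.2565] turn [-0.002  0.482  0.002]
```

>>> {"op": "step_arm", "data": {
  "series": [
    [0.085, 0.004, 0.006, -0.037, 0, 0.07, 0],
    [0.085, 0.008, 0.012, -0.075, 0, 0.14, 0],
    [0.085, 0.012, 0.018, -0.112, 0, 0.21, 0],
    [0.085, 0.016, 0.024, -0.15, 0, 0.28, 0],
    [0.085, 0.02, 0.03, -0.19, 0, 0.36, 0],
    [0.085, 0.024, 0.036, -0.228, 0, 0.43, 0],
    [0.085, 0.0259, 0.0388, -0.2565, 0, 0.482, 0],
    [0.085, 0.0259, 0.0388, -0.2565, 0, 0.482, 0]
  ]
}}

```text
clock: 9.6
eef_pos: [0.4842, -0.3059, 0.1493]
ee_rot: [[0.845, 0.001, 0.535], [-0.535, -0.001, 0.845], [0.001, -1.0, -0.0]]
force: [-0.3, 0.8, 1.1]
width: 0.0848
```

```bash
python3 - <<'E'
from h import *
p=ctrl.grab_frame("wrist"); print(fit([p],"blue",CUP,(.4855,-.302,0),200));save(p,"w2")
go(.4855,-.302,.036,-32)
E
```

```text
[[0.4846, -0.3008, np.float64(0.316)]]
go (0.4855, -0.302, 0.036, -32) shift [-0.0002  0.1133  0.0017] turn [-0.001 -0.003  0.001]
```

View pics/w2.png

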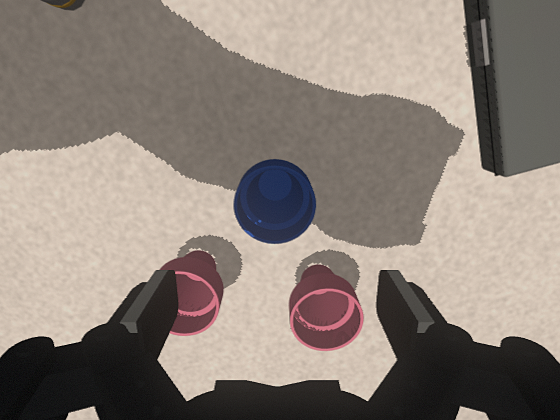

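Wrist view: the blue cup is at (275,200). The pinks, at (190,300) and (325,318), are outside the finger lines. Descend and grip.

>>> {"op": "step_arm", "data": {
  "series": [
    [0.085, 0, 0.04, 0.002, 0, -0.003, 0],
    [0.085, 0, 0.08, 0.002, 0, -0.003, 0],
    [0.085, 0, 0.104, 0.002, 0, -0.003, 0],
    [0.085, 0, 0.113, 0.002, 0, -0.003, 0],
    [0.04, 0, 0.113, 0.002, 0, -0.003, 0],
    [0.04, 0, 0.113, 0.002, 0, -0.003, 0],
    [0.04, 0, 0.113, 0.002, 0, -0.003, 0],
    [0.04, 0, 0.113, 0.002, 0, -0.003, 0]
  ]
}}

```text
clock: 10.45
eef_pos: [0.4865, -0.3021, 0.0377]
ee_rot: [[0.848, 0.003, 0.53], [-0.53, -0.0, 0.848], [0.003, -1.0, 0.001]]
force: [-1.6, 2.0, 9.9]
width: 0.0566
```

>>> {"op": "step_arm", "data": {
  "series": [
    [0.04, 0, 0, 0, 0, 0, 0],
    [0.04, 0, -0.01, 0, 0, 0, 0],
    [0.04, 0, -0.04, 0, 0, 0, 0],
    [0.04, 0, -0.08, 0, 0, 0, 0],
    [0.04, 0, -0.12, 0, 0, 0, 0],
    [0.04, 0, -0.145, 0, 0, 0, 0],
    [0.04, 0, -0.145, 0, 0, 0, 0]
  ]
}}

```text
clock: 11.15
eef_pos: [0.4873, -0.3029, 0.1869]
ee_rot: [[0.848, 0.008, 0.53], [-0.53, -0.002, 0.848], [0.008, -1.0, 0.002]]
force: [0.5, -0.8, -0.4]
width: 0.0571
```

```bash
python3 - <<'E'
from h import *
go(.4695,.3035,.185,33)
E
```

```text
go (0.4695, 0.3035, 0.185, 33) shift [-3.364e-01  3.000e-04  5.049e-01] turn [ 0.003 -1.134  0.009]
```

>>> {"op": "step_arm", "data": {
  "series": [
    [0.04, -0.022, 0, 0.034, 0, -0.076, 0],
    [0.04, -0.045, 0, 0.067, 0, -0.151, 0.001],
    [0.04, -0.067, 0, 0.101, 0, -0.227, 0.002],
    [0.04, -0.09, 0, 0.135, 0, -0.302, 0.003],
    [0.04, -0.112, 0, 0.168, 0, -0.378, 0.004],
    [0.04, -0.135, 0, 0.202, 0, -0.454, 0.004],
    [0.04, -0.157, 0, 0.236, 0, -0.529, 0.005],
    [0.04, -0.179, 0, 0.269, 0, -0.605, 0.005]
  ]
}}

```text
clock: 11.95
eef_pos: [0.4776, 0.0217, 0.1862]
ee_rot: [[0.999, 0.004, -0.05], [0.05, -0.001, 0.999], [0.004, -1.0, -0.001]]
force: [0.6, -0.1, 0.1]
width: 0.057
```

```bash
python3 - <<'E'
from h import *
go(.4695,.3035,.185,33)
E
```

```text
go (0.4695, 0.3035, 0.185, 33) shift [0.0059 0.0009 0.2818] turn [ 0.002 -0.526  0.003]
```

>>> {"op": "step_arm", "data": {
  "series": [
    [0.04, 0.001, 0, 0.04, 0, -0.076, 0],
    [0.04, 0.002, 0, 0.08, 0, -0.151, 0.001],
    [0.04, 0.003, 0, 0.12, 0, -0.227, 0.002],
    [0.04, 0.004, 0, 0.16, 0, -0.302, 0.002],
    [0.04, 0.005, 0, 0.2, 0, -0.378, 0.003],
    [0.04, 0.0055, 0, 0.24, 0, -0.454, 0.003],
    [0.04, 0.0059, 0.0009, 0.2818, 0, -0.526, 0.003],
    [0.04, 0.0059, 0.0009, 0.2818, 0, -0.526, 0.003]
  ]
}}

```text
clock: 12.75
eef_pos: [0.4679, 0.309, 0.1845]
ee_rot: [[0.834, 0.0, -0.552], [0.552, -0.0, 0.834], [0.0, -1.0, -0.0]]
force: [-0.7, -0.8, -0.8]
width: 0.0565
```

>>> {"op": "step_arm", "data": {
  "series": [
    [0.04, 0, 0, 0, 0, 0, 0],
    [0.04, 0, 0, 0, 0, 0, 0],
    [0.04, 0, 0, 0, 0, 0, 0]
  ]
}}

```text
clock: 13.05
eef_pos: [0.468, 0.3081, 0.1846]
ee_rot: [[0.835, 0.0, -0.551], [0.551, -0.0, 0.835], [-0.0, -1.0, -0.001]]
force: [0.6, -0.1, -0.7]
width: 0.057
```

```bash
sed -i 's/^def two(base,held0,pr=CUP,cams=("wrist","scene"),col="blue"):/def two(base,held0,pr=CUP,cams=("wrist","scene"),col="blue",B=CUP):/; s/sil(p,CUP,\[v\[0\],v\[1\],base/sil(p,B,[v[0],v[1],base/' h.py
python3 - <<'E'
from h import *
e=ctrl.read_state()["eef_pos"];print(e.round(4))
two((.469,.3027,.005),(e[0],e[1],e[2]-.0385),B=CUP[:3]+[(.088,.0285)])
e=ctrl.read_state()["eef_pos"];print(e.round(4))
E
```

```text
[0.468  0.3081 0.1846]
base [0.4689 0.3028] held [0.4673 0.3081 0.1461] held-base [-0.0017  0.0053] 0.019
base [0.4696 0.3018] held [0.4663 0.3077 0.1487] held-base [-0.0033  0.006 ] 0.061
base [0.4691 0.3024] held [0.4668 0.3086 0.1468] held-base [-0.0022  0.0062] 0.089
[0.4681 0.3082 0.1847]
```

```bash
python3 - <<'E'
from h import *
go(.4698,.3029,.097,33)
E
```

```text
go (0.4698, 0.3029, 0.097, 33) shift [-0.0015  0.0877 -0.0053] turn [0.    0.007 0.   ]
```

>>> {"op": "step_arm", "data": {
  "series": [
    [0.04, -0.001, 0.004, -0.003, 0, 0.004, 0],
    [0.04, -0.0015, 0.02, -0.0053, 0, 0.007, 0],
    [0.04, -0.0015, 0.04, -0.0053, 0, 0.007, 0],
    [0.04, -0.0015, 0.058, -0.0053, 0, 0.007, 0],
    [0.04, -0.0015, 0.07, -0.0053, 0, 0.007, 0],
    [0.04, -0.0015, 0.08, -0.0053, 0, 0.007, 0],
    [0.04, -0.0015, 0.0875, -0.0053, 0, 0.007, 0],
    [0.04, -0.0015, 0.0875, -0.0053, 0, 0.007, 0]
  ]
}}

```text
clock: 13.95
eef_pos: [0.4696, 0.3027, 0.0965]
ee_rot: [[0.839, -0.0, -0.545], [0.545, -0.001, 0.839], [-0.001, -1.0, -0.001]]
force: [0.5, -0.0, -0.1]
width: 0.0573
```

>>> {"op": "step_arm", "data": {
  "series": [
    [0.04, 0, 0.001, 0, 0, 0, 0],
    [0.04, 0, 0.002, 0, 0, 0, 0],
    [0.04, 0, 0.003, 0, 0, 0, 0],
    [0.04, 0, 0.004, 0, 0, 0, 0],
    [0.04, 0, 0.005, 0, 0, 0, 0],
    [0.04, 0, 0.005, 0, 0, 0, 0]
  ]
}}

```text
clock: 14.55
eef_pos: [0.4696, 0.3026, 0.0915]
ee_rot: [[0.839, -0.0, -0.545], [0.545, -0.001, 0.839], [-0.001, -1.0, -0.001]]
force: [0.4, -0.2, -0.0]
width: 0.0568
```

>>> {"op": "step_arm", "data": {
  "series": [
    [0.04, 0, 0.0007, 0, 0, 0, 0],
    [0.04, 0, 0.0014, 0, 0, 0, 0],
    [0.04, 0, 0.002, 0, 0, 0, 0],
    [0.04, 0, 0.002, 0, 0, 0, 0]
  ]
}}

```text
clock: 14.95
eef_pos: [0.4706, 0.3033, 0.0905]
ee_rot: [[0.839, 0.002, -0.545], [0.545, 0.001, 0.839], [0.002, -1.0, -0.0]]
force: [0.5, -0.4, 15.1]
width: 0.0571
```

Contact at the expected height. Release and lift.

>>> {"op": "step_arm", "data": {
  "series": [
    [0.0854, 0, 0, 0, 0, 0, 0],
    [0.0854, 0, 0, 0, 0, 0, 0],
    [0.0854, 0, 0, 0, 0, 0, 0],
    [0.0854, 0, 0, 0, 0, 0, 0],
    [0.0854, 0, -0.015, 0, 0, 0, 0],
    [0.0854, 0, -0.05, 0, 0, 0, 0],
    [0.0854, 0, -0.09, 0, 0, 0, 0],
    [0.0854, 0, -0.12, 0, 0, 0, 0]
  ]
}}

```text
clock: 15.75
eef_pos: [0.4705, 0.3031, 0.2126]
ee_rot: [[0.839, 0.002, -0.544], [0.544, 0.001, 0.839], [0.003, -1.0, -0.0]]
force: [0.2, 0.6, 0.3]
width: 0.0857
```

```bash
python3 - <<'E'
from h import *
p=stack(3)
save(p,"s3")
go(.641,-.1147,.18,-10)
E
```

```text
scene [[0.4667, 0.3034, np.float64(0.048)]]
  alt -0.006 [[0.4662, 0.3033, np.float64(0.042)]]
  alt 0.006 [[0.4662, 0.3037, np.float64(0.052)]]
  alt 0.012 [[0.4668, 0.3034, np.float64(0.053)]]
wrist [[0.4685, 0.3033, np.float64(0.063)]]
  alt -0.006 [[0.4696, 0.3015, np.float64(0.073)]]
  alt 0.006 [[0.4677, 0.3055, np.float64(0.119)]]
  alt 0.012 [[0.4672, 0.3073, np.float64(0.182)]]
go (0.641, -0.1147, 0.18, -10) shift [-0.0863  0.0334 -0.4434] turn [-0.003  0.75   0.007]
```

View pics/s3.png

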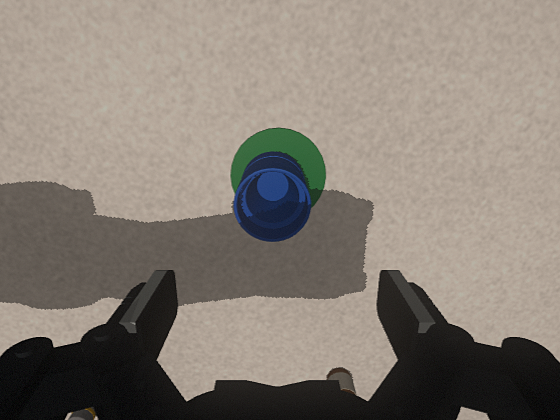

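Wrist view: one upright stack on the mat, rim centred at (272,203). Now the lid.

>>> {"op": "step_arm", "data": {
  "series": [
    [0.085, -0.008, 0.003, -0.04, 0, 0.068, 0.001],
    [0.085, -0.016, 0.006, -0.08, 0, 0.136, 0.001],
    [0.085, -0.024, 0.009, -0.12, 0, 0.204, 0.002],
    [0.085, -0.031, 0.012, -0.16, -0.001, 0.272, 0.003],
    [0.085, -0.039, 0.015, -0.2, -0.001, 0.34, 0.003],
    [0.085, -0.047, 0.018, -0.24, -0.002, 0.408, 0.004],
    [0.085, -0.055, 0.021, -0.28, -0.002, 0.476, 0.004],
    [0.085, -0.063, 0.024, -0.32, -0.002, 0.544, 0.005]
  ]
}}

```text
clock: 16.65
eef_pos: [0.5934, -0.0002, 0.1888]
ee_rot: [[1.0, 0.001, -0.029], [0.029, 0.001, 1.0], [0.001, -1.0, 0.001]]
force: [-0.7, 0.3, 0.1]
width: 0.0851
```

```bash
python3 - <<'E'
from h import *
go(.641,-.1147,.13,-10)
E
```

```text
go (0.641, -0.1147, 0.13, -10) shift [ 0.0442  0.0588 -0.1159] turn [-0.001  0.204  0.001]
```

>>> {"op": "step_arm", "data": {
  "series": [
    [0.06, 0.011, 0.015, -0.029, 0, 0.051, 0],
    [0.06, 0.022, 0.029, -0.058, 0, 0.102, 0],
    [0.06, 0.033, 0.044, -0.087, 0, 0.153, 0],
    [0.06, 0.0442, 0.0588, -0.1159, 0, 0.204, 0],
    [0.06, 0.0442, 0.0588, -0.1159, 0, 0.204, 0],
    [0.06, 0.0442, 0.0588, -0.1159, 0, 0.204, 0]
  ]
}}

```text
clock: 17.25
eef_pos: [0.6404, -0.1151, 0.1287]
ee_rot: [[0.985, -0.001, 0.175], [-0.175, 0.001, 0.985], [-0.001, -1.0, 0.001]]
force: [-0.2, -0.1, -0.3]
width: 0.0599
```

```bash
python3 - <<'E'
from h import *
p=ctrl.grab_frame("wrist"); r=fit([p],"orange",LID,(.641,-.1147,0),200);print(r);save(p,"w3")
go(.641,-.1147,.017,-10)
E
```

```text
[[0.6394, -0.1135, np.float64(0.033)]]
go (0.641, -0.1147, 0.017, -10) shift [ 0.0005  0.1123 -0.0006] turn [-0.001  0.    -0.   ]
```

View pics/w3.png

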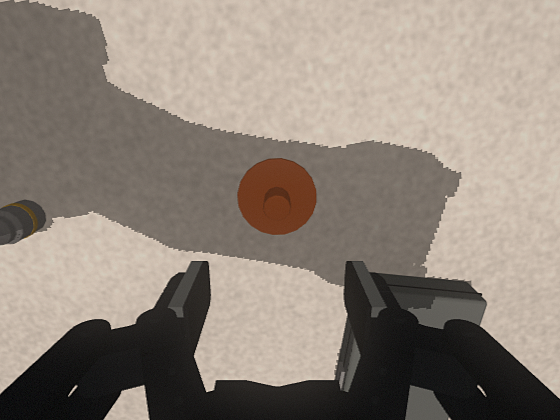

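Wrist view: the lid knob is at (277,203), centred between the fingers, with the slide box lower right and clear. Descend and grip the knob.

>>> {"op": "step_arm", "data": {
  "series": [
    [0.05, 0, 0.04, 0.0005, 0, 0, 0],
    [0.05, 0, 0.08, 0.0005, 0, 0, 0],
    [0.05, 0, 0.102, 0.0005, 0, 0, 0],
    [0.05, 0, 0.11, 0.0005, 0, 0, 0],
    [0.005, 0, 0.11, 0.0005, 0, 0, 0],
    [0.005, 0, 0.11, 0.0005, 0, 0, 0],
    [0.005, 0, 0.11, 0.0005, 0, 0, 0],
    [0.005, 0, 0.11, 0.0005, 0, 0, 0]
  ],
  "squeeze": 40
}}

```text
clock: 18.1
eef_pos: [0.6417, -0.1134, 0.021]
ee_rot: [[0.985, 0.002, 0.173], [-0.173, 0.001, 0.985], [0.002, -1.0, 0.002]]
force: [-0.6, 0.5, 9.0]
width: 0.018
```

>>> {"op": "step_arm", "data": {
  "series": [
    [0.005, 0, 0, 0, 0, 0, 0],
    [0.005, 0, -0.01, 0, 0, 0, 0],
    [0.005, 0, -0.04, 0, 0, 0, 0],
    [0.005, 0, -0.08, 0, 0, 0, 0],
    [0.005, 0, -0.12, 0, 0, 0, 0],
    [0.005, 0, -0.15, 0, 0, 0, 0],
    [0.005, 0, -0.15, 0, 0, 0, 0]
  ]
}}

```text
clock: 18.8
eef_pos: [0.6432, -0.1142, 0.1763]
ee_rot: [[0.985, 0.009, 0.173], [-0.173, 0.001, 0.985], [0.009, -1.0, 0.002]]
force: [0.8, 0.0, -0.2]
width: 0.0184
```

```bash
python3 - <<'E'
from h import *
go(.469,.303,.175,33)
p=ctrl.grab_frame("wrist"); e=ctrl.read_state()["eef_pos"]
for o in (.016,.018,.020): print(o,fit([p],"orange",LID,(e[0],e[1],e[2]-o),200),e)
E
```

```text
go (0.469, 0.303, 0.175, 33) shift [-0.2439 -0.      0.3807] turn [ 0.001 -0.75   0.009]
0.016 [[0.6424, -0.1144, np.float64(0.429)]] [ 0.64229376 -0.11381455  0.17379717]
0.018 [[0.6423, -0.1147, np.float64(0.396)]] [ 0.64229376 -0.11381455  0.17379717]
0.02 [[0.6423, -0.1154, np.float64(0.365)]] [ 0.64229376 -0.11381455  0.17379717]
```

>>> {"op": "step_arm", "data": {
  "series": [
    [0.005, -0.022, -0.001, 0.034, 0, -0.068, 0],
    [0.005, -0.044, -0.002, 0.069, 0, -0.136, 0.001],
    [0.005, -0.067, -0.003, 0.104, 0, -0.204, 0.002],
    [0.005, -0.089, -0.003, 0.138, 0, -0.273, 0.003],
    [0.005, -0.111, -0.003, 0.173, 0, -0.341, 0.004],
    [0.005, -0.133, -0.003, 0.207, 0, -0.409, 0.005],
    [0.005, -0.155, -0.003, 0.242, 0, -0.477, 0.006],
    [0.005, -0.177, -0.003, 0.277, 0, -0.545, 0.007]
  ]
}}

```text
clock: 19.65
eef_pos: [0.5146, 0.1909, 0.1759]
ee_rot: [[0.931, -0.002, -0.365], [0.365, -0.0, 0.931], [-0.001, -1.0, 0.0]]
force: [1.0, 0.7, -1.2]
width: 0.018
```

```bash
python3 - <<'E'
from h import *
go(.469,.303,.178,33)
E
```

```text
go (0.469, 0.303, 0.178, 33) shift [-0.0015 -0.0021  0.121 ] turn [-0.001 -0.202 -0.001]
```

>>> {"op": "step_arm", "data": {
  "series": [
    [0.005, -0.0005, -0.001, 0.03, 0, -0.05, 0],
    [0.005, -0.001, -0.002, 0.06, 0, -0.1, 0],
    [0.005, -0.001, -0.002, 0.09, 0, -0.15, 0],
    [0.005, -0.0015, -0.0021, 0.11, 0, -0.18, 0],
    [0.005, -0.0015, -0.0021, 0.121, 0, -0.202, 0],
    [0.005, -0.0015, -0.0021, 0.121, 0, -0.202, 0],
    [0.005, -0.0015, -0.0021, 0.121, 0, -0.202, 0]
  ]
}}

```text
clock: 20.35
eef_pos: [0.4696, 0.3017, 0.1779]
ee_rot: [[0.84, -0.001, -0.543], [0.543, -0.001, 0.84], [-0.002, -1.0, 0.0]]
force: [-0.0, 0.1, -0.9]
width: 0.0178
```

```bash
python3 - <<'E'
from h import *
e=ctrl.read_state()["eef_pos"];print(e.round(4))
for c in ("scene","wrist"):
    p=ctrl.grab_frame(c)
    m=mask(p,"orange")
    hsv=cv2.cvtColor(p["image"],cv2.COLOR_RGB2HSV)
    w=(m>0)|(hsv[...,2]>=55)
    # fit lid (xyz) with fingers excluded
    def cost(v): 
        s=sil(p,LID,v/100); return np.abs(s-m)[w].sum()/m.sum()
    x0=np.r_[e[:2],e[2]-.021]*100
    r=minimize(cost,x0,method="Nelder-Mead",options=dict(initial_simplex=np.vstack([x0]+[x0+.3*q for q in np.eye(3)]),xatol=.005,fatol=1e-4))
    print(c,(r.x/100).round(4),round(r.fun,3))
    if c=="wrist": save(p,"w4")
go(.469,.303,.137,33)
E
```

```text
[0.4696 0.3017 0.1779]
scene [0.4696 0.3007 0.1581] 0.794
wrist [0.4698 0.3    0.1543] 0.145
go (0.469, 0.303, 0.137, 33) shift [0.0002 0.041  0.0016] turn [-0.    -0.003 -0.001]
```

View pics/w4.png

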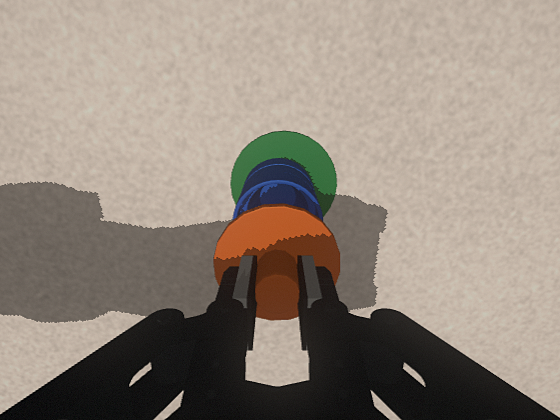

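Wrist view: lid level at (277,262), in line with the stack below (column 278). Lower it.

>>> {"op": "step_arm", "data": {
  "series": [
    [0.005, 0, 0.003, 0.002, 0, 0, 0],
    [0.005, 0, 0.013, 0.003, 0, 0, 0],
    [0.005, 0, 0.023, 0.003, 0, 0, 0],
    [0.005, 0, 0.031, 0.003, 0, 0, 0],
    [0.005, 0, 0.037, 0.003, 0, 0, 0],
    [0.005, 0, 0.041, 0.003, 0, 0, 0],
    [0.005, 0, 0.041, 0.003, 0, 0, 0]
  ]
}}

```text
clock: 21.15
eef_pos: [0.4679, 0.304, 0.1364]
ee_rot: [[0.84, -0.002, -0.542], [0.542, -0.001, 0.84], [-0.002, -1.0, 0.0]]
force: [0.1, -1.0, -0.8]
width: 0.0182
```

>>> {"op": "step_arm", "data": {
  "series": [
    [0.005, 0, 0.001, 0, 0, 0, 0],
    [0.005, 0, 0.002, 0, 0, 0, 0],
    [0.005, 0, 0.003, 0, 0, 0, 0],
    [0.005, 0, 0.004, 0, 0, 0, 0],
    [0.005, 0, 0.005, 0, 0, 0, 0],
    [0.005, 0, 0.005, 0, 0, 0, 0]
  ]
}}

```text
clock: 21.75
eef_pos: [0.4678, 0.3039, 0.1313]
ee_rot: [[0.84, -0.002, -0.542], [0.542, -0.001, 0.84], [-0.002, -1.0, 0.0]]
force: [0.8, 0.4, -0.2]
width: 0.0182
```

>>> {"op": "step_arm", "data": {
  "series": [
    [0.005, 0, 0.0007, 0, 0, 0, 0],
    [0.005, 0, 0.0014, 0, 0, 0, 0],
    [0.005, 0, 0.002, 0, 0, 0, 0],
    [0.005, 0, 0.002, 0, 0, 0, 0]
  ]
}}

```text
clock: 22.15
eef_pos: [0.4682, 0.3042, 0.1299]
ee_rot: [[0.84, -0.001, -0.542], [0.542, -0.0, 0.84], [-0.001, -1.0, 0.0]]
force: [-0.6, -0.4, 9.3]
width: 0.0182
```

>>> {"op": "step_arm", "data": {
  "series": [
    [0.05, 0, 0, 0, 0, 0, 0],
    [0.05, 0, 0, 0, 0, 0, 0],
    [0.05, 0, 0, 0, 0, 0, 0],
    [0.05, 0, -0.01, 0, 0, 0, 0],
    [0.05, 0, -0.04, 0, 0, 0, 0],
    [0.05, 0, -0.08, 0, 0, 0, 0],
    [0.05, 0, -0.12, 0, 0, 0, 0],
    [0.05, 0, -0.12, 0, 0, 0, 0]
  ]
}}

```text
clock: 22.95
eef_pos: [0.4701, 0.3052, 0.2554]
ee_rot: [[0.84, 0.005, -0.542], [0.542, 0.004, 0.84], [0.006, -1.0, 0.001]]
force: [0.0, 0.9, -0.1]
width: 0.0496
```

>>> {"op": "step_arm", "data": {
  "series": [
    [0.05, -0.015, 0, -0.03, 0, 0, 0],
    [0.05, -0.03, 0, -0.07, 0, 0, 0],
    [0.05, -0.045, 0, -0.11, 0, 0, 0],
    [0.05, -0.06, 0, -0.15, 0, 0, 0],
    [0.05, -0.06, 0, -0.19, 0, 0, 0],
    [0.05, -0.06, 0, -0.19, 0, 0, 0],
    [0.05, -0.06, 0, -0.19, 0, 0, 0]
  ]
}}

```text
clock: 23.65
eef_pos: [0.5228, 0.1123, 0.2551]
ee_rot: [[0.841, 0.005, -0.54], [0.54, 0.004, 0.841], [0.006, -1.0, 0.001]]
force: [0.7, 1.0, 0.4]
width: 0.0503
```

```bash
python3 - <<'E'
from h import *
ps=[ctrl.grab_frame("scene"),ctrl.grab_frame("top")]
for p in ps:
    for z in (.103,.109,.115): print(z,fit([p],"orange",LID,(.469,.303,z),35))
a=cv2.resize(ps[0]["image"][90:250,360:500,::-1],None,fx=2.8,fy=2.8,interpolation=cv2.INTER_CUBIC);b=cv2.resize(ps[1]["image"][170:330,50:190,::-1],None,fx=2.8,fy=2.8,interpolation=cv2.INTER_CUBIC)
cv2.imwrite("pics/fin.png",np.hstack([a,b]))
for q,o in (("oil_bottle",0),("objective",0),("slide_box",0)): print(q,[np.round(r["xyz"],3).tolist() for r in ctrl.landmark_of(ps[0],q)[:1]])
print(ctrl.read_state()["eef_pos"],ctrl.read_state()["clock"])
E
```

```text
0.103 [[0.4628, 0.305, np.float64(0.054)]]
0.109 [[0.467, 0.303, np.float64(0.066)]]
0.115 [[0.4716, 0.3006, np.float64(0.082)]]
0.103 [[0.559, 0.2455, np.float64(0.0)]]
0.109 [[0.5277, 0.228, np.float64(0.0)]]
0.115 [[0.554, 0.2543, np.float64(0.0)]]
oil_bottle [[0.686, 0.119, -0.001]]
objective [[0.434, -0.092, 0.002]]
slide_box [[0.714, -0.297, -0.001]]
[0.52235145 0.11394507 0.2549124 ] 23.9
```

View pics/fin.png

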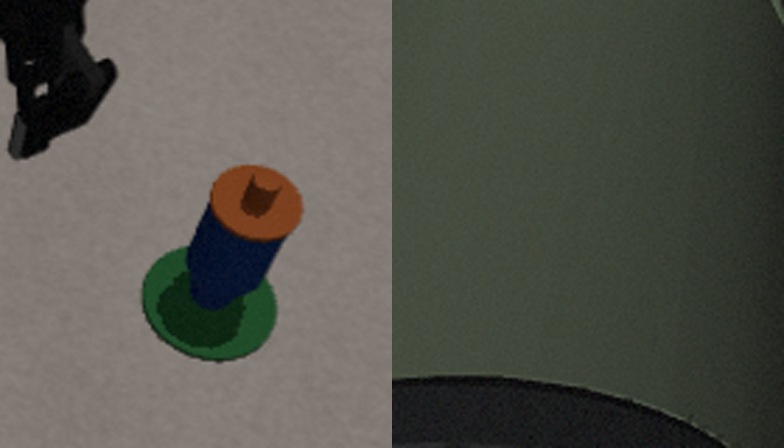

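The final scene view shows the stack upright on the mat and the lid level on top, at (256,203) in the crop. The top view is blocked by the arm.

```bash
python3 -c "
from plant import ctrl
print(ctrl.close_job())"
```

```text
the job is handed in; nothing more can be done
None
```

The two loose blue cups are nested in the base cup on the green mat, the orange lid is on the top cup, and the job is handed in at about 24 s of the 72 s allowed.

- **Seating:** each piece met resistance within about 1 mm of its expected seated height. The highest wrist force I read was about 18 N.
- **Stack:** after each cup was placed, the wrist camera fitted the fully nested height better than heights 6 mm lower or higher. The scene camera could not tell these apart; it slightly preferred 6 mm lower both times.
- **Lid:** the last scene picture shows it level on an upright stack. The height fit again slightly favoured 6 mm lower than home, but that would put the lid about 6 mm off the stack's position. At home height, the lid's position agrees with the stack to about 2 mm.
- **Not checked:** the final top view was blocked by the arm, so only the scene camera confirms the finished stack.
- **Bystanders:** the oil bottle, objective and slide box read within a few mm of where they started, which is within the detector's error. I did not touch the pink cups, but I did not re-measure them at the end.

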